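# Swing the bench magnifier over the seed dish and relock it

### The arm

A 6-joint arm with a two-finger parallel gripper is mounted at the origin on the work surface; the furniture and walls round the work are solid. World frame = base frame: x ahead of the robot, y to its left, z up, the work surface at z = 0. Lengths are in m, angles in degrees, forces in N, time in s.
With the tool pointing down it reaches from about 0.3 to 0.75 m from the base axis. Payload 8.5 kg.
Tool frame: the origin (TCP) lies at the very end of the fingers, on their centre line; the grasp point (between the pads) lies grasp_offset behind it (grasp_offset is the distance from the TCP to the grasp point, in m); x points along the fingers, z is the direction in which the jaws open and shut, and the axes are right-handed (so a half turn about x gives the same grasp; the last joint's range is limited). The gripper opens to 85 mm and grips with 20 to 120 N. Pads are 22 mm wide; open, the fingers measure 114 mm over their backs; the gripper's body (76 mm by 85 mm) begins 54 mm behind the grasp point. The pads swing forward as they close: fully open they stand 13 mm farther back than shut.
Start: joints at [60.602, 21.807, 74.336, -0, 83.858, -12.336], TCP at [0.161, 0.526, 0.231] pointing down, gripper open.
Joint ranges: [-178.18, 178.18], [-50.72, 133.34], [12.68, 142.11], [-81.47, 261.47], [9.98, 163.14], [-165.26, 165.26]. Speed limits (degrees/s): [136.94, 136.94, 180, 180, 180, 180].

### API

Orientations are given as a 3x3 rotation matrix whose columns are the frame's x, y, z axes.
In Python, from rig import observe, get_image, close_job, recognise, grasp_offset gives the robot as it stands.
- The arm moves only by the tool drive_tool, never from a script. Its argument "targets" is a list that holds one entry, the list of rows, each a list of 7 numbers: the shift along the tool's x, y, z in units of 50 mm (1.0 is 50 mm), then the turn, a rotation vector about the tool's x, y, z in rad, then the opening, from -1 (shut) to 1 (fully open), so that 0 is half open. A call has 1 to 5 rows; each row shifts and turns the commanded pose from where the row before left it, along the tool's axes as they then stand; what a row does not reach is not made up. A row lasts 1/10 s, in which the tool goes at most 50 mm and 8.59 degrees, less where a joint would pass 70% of its speed; a pose out of reach is approached as far as the arm can. A call is refused whole if a number of a shift passes 1 or a number of a turn 0.15, either way. A call with a gripper value outside its range is refused whole. The fingers move at their own pace and stop on an object; "force" is the grip in N (left out, the last holds). Time passes only in rows, so rows that do not move let the fingers close. It gives the time, the measured TCP pose, the force and the opening at its end, in the units of the state.
- observe(): the state, without advancing time (a new reading comes with each control period).
- get_image(name): name is "scene" or "top" or "wrist"; returns a dict with "image" (420x560x3 uint8, red, green, blue), "fx", "fy", "cx", "cy" (pixels), "rvec" (rotation vector, rad) and "tvec" (3), from world to camera coordinates, as OpenCV has them. Camera axes: x right, y down, z forward; pixel columns grow to the right and rows downward; lengths in m; the calibration is good to about 2 mm. A picture is of the moment at which its call begins. There is no depth.
- close_job(): hands the job in, once; it reports no verdict.
Trained networks look in a picture, given as the dict that the camera call returned (one of the last four; its "shot" number tells which), for a name from the list of things; names that differ only in an ending like _2 or _b are one class to them, and where a whole thing is asked for, a point or a joint stands for the part that bears it (a point fixed in the world has none). Each returns a list of dicts, best first, with "p" (0 to 1); they miss things now and then, are a little off and sometimes report something else, mostly with a low value. They report only what shows in the picture. A call takes as long as a camera call. They do not tell look-alikes from the thing itself.
- recognise(label, picture): "at" ([column, row] as shares, 0 to 1, of the picture: columns of its width, rows of its height, amid what is visible of it).
The state is a dict: "time_s": time; "q": joint angles; "qvel": joint speeds; "joint_efforts": joint torques, N m; "position": TCP position; "tool_rot": TCP orientation; "ft_force": force on the tool from outside, world axes, zero at the start; "wrist_torque": the same for the moment, N m; "grip_width": finger opening in m.
Only numpy, scipy, OpenCV 4.12 (cv2) and the standard library are available. Lean on these libraries where they do the work, as an engineer would, in place of code of your own. Each camera call takes 0.05 s, during which the arm holds its last target.

### The job

Bring the bench magnifier over the round seed dish and lock it there: pull the leaning plunger out by its T-handle and give it a quarter turn so that it stays out by itself, swing the arm by its upright post until the lens is over the dish, then turn the handle back so that the pin drops fully home in the notch there. Do not shift the dish or the compartment box, and let go of everything at the end.

Things in the scene. Friction and masses are not known exactly. Their poses are not given: they have to be found in the camera images.
- stand: Fixed base of the magnifier: round grey foot (104 mm wide, 12 mm thick) with a tongue to 93 mm at the front. Origin: on the table, on the upright swivel axis. Its +x is the direction in which the arm points when it is parked in the middle; the plunger leans out on the -x side: in the stand's xz plane, at y = 0, its upper end tilted 25 degrees from vertical towards -x. It stays put; position and turn vary.
- pin (a joint): Travel of the spring plunger along its leaning axis, m. 0 = home (8 mm round-nosed pin 7 mm deep in a 10 mm notch of the bevelled plate); grows as it is pulled out, away from the plate, to a stop at 0.014. The handle can turn only when pulled out by more than about 0.0085; turned, it rests by itself on the collar at 0.0085. A pin out by more than about 0.007 is clear of the plate. The spring pushes it home (its weight included) with about 5 N at 0 and 7 N at 0.0085.
- knob (a joint): Turn of the T-handle about the plunger axis, rad. 0 = lugs in line with the slots of the collar (pin can go home); grows counter-clockwise as seen from the handle's free end, to a stop at 1.45. At 0.8 and beyond the lugs rest on the collar and the pin stays out by itself. It stays where it is left (friction 0.03 N m).
- swivel (a joint): Swing of the magnifier arm about the upright axis, rad. 0 = parked in the middle (start), positive = to the left (counter-clockwise from above). Notches for the pin at -0.55, 0 and +0.55, stops at -0.60 and +0.60; the pin still enters with the arm up to 0.05 off. Stays where it is left (friction 0.06 N m).
- handle_centre (a point): Centre of the T-handle's cross-bar, a white plastic bar 62 mm long, 14 mm thick (the grasp width) and 18 mm high along the plunger axis. Own axes: z along the plunger axis, outward (the way to pull; the tool comes in against it, 25 degrees from vertical), y along the bar, x across its thickness. Below the bar is a stem 15 mm thick and, 29 mm below this point along the axis (home), the 29 mm wide collar.
- post_grip (a point): On the axis of the upright white plastic grip post of the arm, 16 mm thick, 80 mm from the swivel axis; the point lies 121 mm above the table, 17 mm below the post's top and 34 mm above the top of the 22 mm wide flat arm. Own axes: x along the arm, outward; z up. The arm is light to swing (about 1 N at the post).
- lens_centre (a point): Centre of the lens, in a ring 79 mm wide and 11 mm thick at the arm's end, 140 mm from the swivel axis and 82 mm above the table.
- dish: The round clear seed dish, 60 mm wide, 12 mm high, loose on the table under one of the two outer stations of the lens (left, swivel +0.55, or right, swivel -0.55), within 9 mm. Origin: centre of its underside.
- box: Pale rectangular box with three compartments under a closed clear lid, 96 x 130 x 29 mm, loose on the table at the other outer station. Origin: centre of its underside.
There are look-alikes about, which are no part of the job. Leave any blue look-alike of the dish alone.

How it is judged (in metres and radians):
On the way, in this order (a step that is already met when the one before it is completed fails the run):
1. the plunger has been pulled out and turned so that it stays out, with the arm still parked (value of joint pin above 0.0075 m and value of joint knob above 0.8 rad and value of joint swivel between -0.15 and 0.15 rad and contact force between the fingers and anything else below 0.3 N), for 0.2 s.
2. the lens has been swung over the dish with the plunger held out (value of joint pin above 0.0075 m and value of joint knob above 0.8 rad and horizontal distance between lens_centre and dish below 0.035 m), for 0.2 s.
At the end, for the whole second after the job is handed in: The lens is over the dish (centres within 30 mm seen from above), the pin is home in that notch (out by less than 2 mm), the handle is turned back (within 0.2 rad) and the arm is at rest (value of joint pin below 0.002 m and value of joint knob below 0.2 rad and horizontal distance between lens_centre and dish below 0.03 m and velocity of joint swivel between -0.03 and 0.03 rad/s); the robot touches nothing.
It fails at once if the dish is shifted by more than 20 mm (distance of dish from where it was at the start of the episode above 0.02 m).
It fails at once if the compartment box is shifted by more than 20 mm (distance of box from where it was at the start of the episode above 0.02 m).
It also fails if it takes over 64 s, if anything falls off the work surface, if the arm or the gripper's body presses on something with over 40 N, if the wrist force passes 120 N, or if a joint passes its speed limit or range.

## Working session

There is one attempt and no reset: what is moved stays moved. The work goes in short steps, Python scripts to look and compute and a tool call to move; the robot and the scene stay as the last step left them, time stands still between calls to the robot, and variables do not carry over. Pictures are saved under pics/ and viewed, and the job is handed in when it is done.

Besides the shell and the picture viewer there is one more tool, called after "Request:" as a command line: name --argument value ..., lists and objects as JSON in quotes. drive_tool: Moves the arm, as the interface text tells. Its arguments: {"type":"object","properties":{"targets":{"type":"array"},"force":{"type":"number"}},"required":["targets"]}

```bash
mkdir -p pics; ls; cat > h.py <<'E'
import numpy as np, cv2, pickle
from rig import observe, get_image, close_job, recognise, grasp_offset
def cam(p):
    R,_=cv2.Rodrigues(np.array(p["rvec"],float)); t=np.array(p["tvec"],float).ravel()
    return R,t
def proj(p,X):
    R,t=cam(p); K=np.array([[p["fx"],0,p["cx"]],[0,p["fy"],p["cy"]],[0,0,1.]])
    return cv2.projectPoints(np.array(X,float).reshape(-1,3),np.array(p["rvec"],float),np.array(p["tvec"],float),K,None)[0].reshape(-1,2)
def ray(p,uv):
    R,t=cam(p); d=R.T@np.array([(uv[0]-p["cx"])/p["fx"],(uv[1]-p["cy"])/p["fy"],1]); return -R.T@t,d
def atz(p,uv,z):
    c,d=ray(p,uv); return c+d*(z-c[2])/d[2]
def save(p,n):
    cv2.imwrite("pics/"+n,cv2.cvtColor(p["image"],cv2.COLOR_RGB2BGR))
def px(r): return np.array(r["at"])*[560,420]
E
python3 - <<'E'
from h import *
print(observe()); print(grasp_offset)
for n in ["scene","top","wrist"]:
    p=get_image(n); save(p,n+"0.png"); pickle.dump(p,open(n+"0.pkl","wb"))
    print(n,ray(p,(280,210)))
    for l in ["stand","handle_centre","post_grip","lens_centre","dish","box"]:
        print(l,[(px(r).round(1).tolist(),round(r["p"],2)) for r in recognise(l,p)][:4])
E
```

```text
pics
{'time_s': 0.0, 'q': array([ 6.06009135e+01,  2.18416531e+01,  7.43857849e+01,  1.42356823e-03,
        8.38601223e+01, -1.23356316e+01]), 'qvel': array([ 0.08982118,  0.03679466, -0.04531591, -0.03110905, -0.07483423,
        0.04410637]), 'joint_efforts': array([-2.08741170e-03, -4.48474431e+01, -2.31262672e+01, -3.76320686e-04,
        4.96835259e-03,  5.15467229e-05]), 'position': array([0.16122771, 0.52551793, 0.23069951]), 'tool_rot': array([[-7.71707602e-04, -9.55979448e-01,  2.93432615e-01],
       [-1.31928764e-03,  2.93433420e-01,  9.55978602e-01],
       [-9.99998832e-01,  3.50613932e-04, -1.48765668e-03]]), 'ft_force': array([-0.75388124,  0.02517755, -0.59571645]), 'wrist_torque': array([-0.01658584,  0.00750981, -0.04809821]), 'grip_width': 0.08559449859846126}
0.0187
scene (array([-0.11467828, -0.00109669,  0.49795197]), array([ 0.69069349,  0.54063323, -0.48029976]))
stand [([334.6, 267.7], 0.69)]
handle_centre [([347.4, 249.2], 0.94)]
post_grip [([325.7, 240.2], 0.87)]
lens_centre [([330.3, 236.8], 0.85)]
dish [([281.0, 247.6], 0.94), ([227.1, 225.9], 0.88), ([238.4, 277.5], 0.63)]
box [([371.7, 234.7], 0.68)]
top (array([0.35259094, 0.42788096, 0.92176394]), array([ 0.11909248,  0.01172571, -0.99302078]))
stand [([324.9, 205.7], 0.68)]
handle_centre [([364.9, 238.5], 0.74)]
post_grip [([319.6, 197.1], 0.93)]
lens_centre [([320.8, 195.4], 0.57)]
dish [([270.1, 201.0], 0.95), ([266.5, 251.5], 0.65), ([209.9, 214.0], 0.56)]
box [([323.1, 150.0], 0.76)]
wrist (array([0.09503428, 0.54592989, 0.37276391]), array([ 0.27274387, -0.06900565, -0.95975521]))
stand []
handle_centre []
post_grip []
lens_centre []
dish [([381.9, 387.6], 0.77)]
box []
```

View pics/scene0.png

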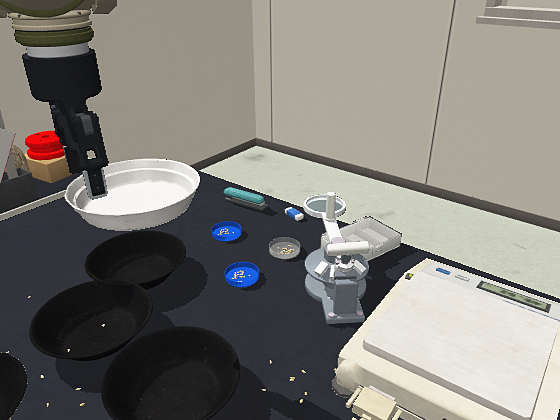

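View pics/top0.png

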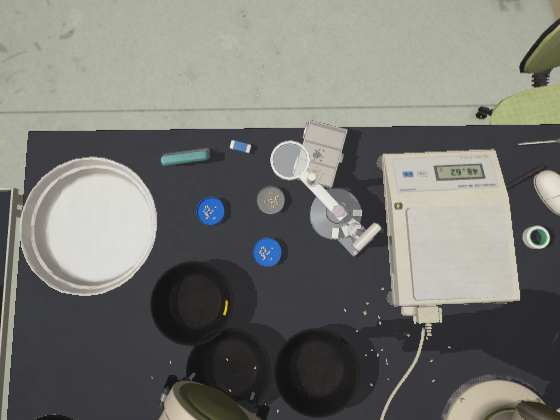

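```bash
python3 - <<'E'
import cv2
a=cv2.imread("pics/top0.png")[110:290,190:410]; cv2.imwrite("pics/top0c.png",cv2.resize(a,None,fx=3.3,fy=3.3,interpolation=cv2.INTER_CUBIC))
a=cv2.imread("pics/scene0.png")[180:310,200:420]; cv2.imwrite("pics/scene0c.png",cv2.resize(a,None,fx=3.6,fy=3.6,interpolation=cv2.INTER_CUBIC))
E
```

```text
(no output)
```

View pics/top0c.png

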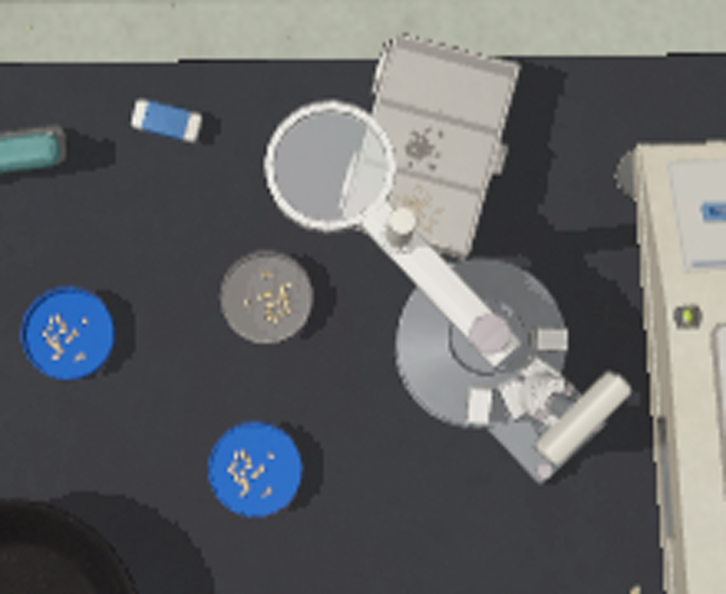

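View pics/scene0c.png

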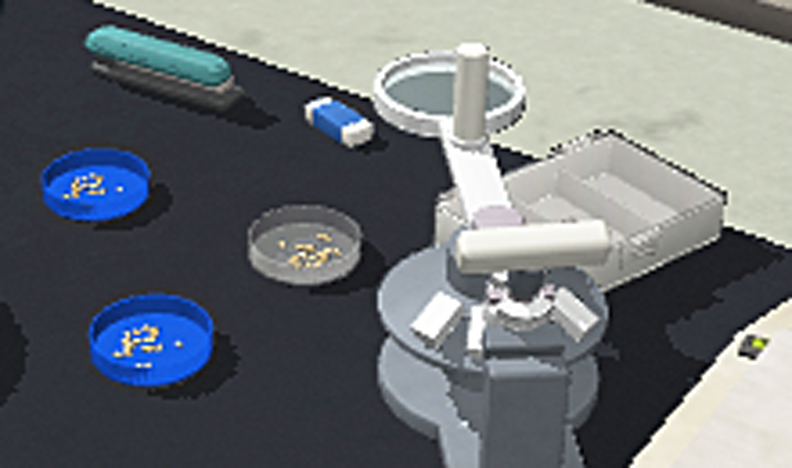

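The dish candidates in the top picture are the blue ones at (267,251) and (210,214) and the clear one at (270,201). The clear one fits: it is not blue and it lies beside the lens, at the left station. The crop confirms this. The box is at (323,150), the right station. Next I fit the stand pose.

```bash
cat > fit.py <<'E'
from h import *
from scipy.optimize import least_squares
T=pickle.load(open("top0.pkl","rb"));S=pickle.load(open("scene0.pkl","rb"))
def pts(v):
    x,y,a,rh,zh=v; c,s=np.cos(a),np.sin(a)
    P=lambda r,z:np.array([x+c*r,y+s*r,z])
    return P(.14,.082),P(.08,.138),P(-rh,zh)
obs=[(T,0,(290.3,160)),(T,1,(312,176)),(T,2,(366.2,236.5)),(S,0,(325,205.8)),(S,1,(331,193.5)),(S,2,(348,248.5))]
def f(v):
    p=pts(v); return np.concatenate([proj(c,p[i])[0]-o for c,i,o in obs])
if __name__=="__main__":
    r=least_squares(f,[.42,.36,1,.07,.12],loss="soft_l1"); print(r.x.round(4),np.degrees(r.x[2])); print(r.fun.reshape(-1,2).round(1))
    x,y,a,rh,zh=r.x
    for k,pp in enumerate(pts(r.x)): print(pp.round(4))
    d=atz(T,(270.5,200.5),.006); d2=atz(S,(284.5,247.5),.006); print("dish",d,d2)
    for s in (.55,-.55): print(s,x+.14*np.cos(a+s),y+.14*np.sin(a+s))
    print("post arrives",x+.08*np.cos(a+.55),y+.08*np.sin(a+.55))
    # tilt consistency: z along axis at given rh
    R=np.array([np.cos(a),np.sin(a)])
    print("bar ends dir", [ (atz(T,uv,zh)-atz(T,uw,zh)).round(3) for uv,uw in [((190+622/3.3,110+380/3.3),(190+545/3.3,110+458/3.3))]])
    np.save("stand.npy",r.x)
E
python3 fit.py
```

```text
[0.45   0.3223 0.7313 0.0698 0.119 ] 41.89879471023492
[[ 0.3  0.2]
 [ 0.6  0.3]
 [ 0.4 -0.2]
 [-0.5 -2.1]
 [ 0.2 -2.3]
 [-0.5  0. ]]
[0.5542 0.4158 0.082 ]
[0.5095 0.3757 0.138 ]
[0.398  0.2756 0.119 ]
dish [0.48337511 0.45918891 0.006     ] [0.48099456 0.45473292 0.006     ]
0.55 0.48994135497065133 0.4564288485303392
-0.55 0.587677976816237 0.34749499341481344
post arrives 0.4728115674781393 0.39892606268077035
bar ends dir [array([ 0.044, -0.045,  0.   ])]
```

```bash
cat >> h.py <<'E'
def tri(obs):
    A=np.zeros((3,3));b=np.zeros(3)
    for p,uv in obs:
        c,d=ray(p,uv);d=d/np.linalg.norm(d);M=np.eye(3)-np.outer(d,d);A+=M;b+=M@c
    return np.linalg.solve(A,b)
from scipy.spatial.transform import Rotation as Ro
def stand():
    x,y,a,rh,zh=np.load("stand.npy"); S=Ro.from_euler("z",a).as_matrix(); return np.array([x,y,0]),S,rh,zh
def handle(pin=0,knob=0):
    """returns point, H (columns handle axes, turned by knob)"""
    o,S,rh,zh=stand(); t=np.radians(25)
    H=S@np.column_stack([[np.cos(t),0,np.sin(t)],[0,1,0],[-np.sin(t),0,np.cos(t)]])
    p=o+S@np.array([-rh,0,zh])+H[:,2]*pin
    return p,H@Ro.from_euler("z",knob).as_matrix()
def toolR(H): # tool x=-Hz, tool z=Hx
    return np.column_stack([-H[:,2],np.cross(H[:,0],-H[:,2]),H[:,0]])
def plan(R,p,s=None):
    """rows (tool axes) from state to TCP pose"""
    s=s or observe(); R0=s["tool_rot"]
    rv=Ro.from_matrix(R0.T@R).as_rotvec(); d=R0.T@(p-s["position"])
    n=max(1,int(np.ceil(max(np.abs(rv).max()/.145,np.linalg.norm(rv)/.149, np.linalg.norm(d)/.05))))
    print("total d_mm",(d*1e3).round(1),"rv",rv.round(3),"n",n)
    # per-row: straight world line with stepwise turn
    rows=[]
    for k in range(n):
        Rk=R0@Ro.from_rotvec(rv*k/n).as_matrix()
        rows.append(np.r_[Rk.T@((p-s["position"])/n)/.05, rv/n].round(3).tolist())
    for r in rows: print(r)
E
python3 - <<'E'
from h import *
T=pickle.load(open("top0.pkl","rb"));S=pickle.load(open("scene0.pkl","rb"))
print("scale corner",tri([(T,(384,153)),(S,(416,262))]))
print("scale near", atz(T,(388,303),.06))
p,H=handle(); R=toolR(H); print(p,R.round(3))
print("pre target", p+H[:,2]*(.08-.0187))
plan(R,p+H[:,2]*(.08-.0187))
E
```

```text
scale corner [0.57613889 0.22309616 0.02146402]
scale near [0.2700231  0.22698718 0.06      ]
[0.39798669 0.27561404 0.11897818] [[ 0.315 -0.668  0.675]
 [ 0.282  0.744  0.605]
 [-0.906  0.     0.423]]
pre target [0.37870382 0.25831324 0.17453485]
total d_mm [  56.8 -286.3 -191.9] rv [ 0.533 -0.426 -0.118] n 7
[0.162, -0.818, -0.548, 0.076, -0.061, -0.017]
[0.145, -0.855, -0.494, 0.076, -0.061, -0.017]
[0.131, -0.888, -0.436, 0.076, -0.061, -0.017]
[0.122, -0.917, -0.375, 0.076, -0.061, -0.017]
[0.117, -0.941, -0.311, 0.076, -0.061, -0.017]
[0.116, -0.96, -0.246, 0.076, -0.061, -0.017]
[0.119, -0.975, -0.179, 0.076, -0.061, -0.017]
```

Request:
drive_tool --targets '[[[0.16,-0.82,-0.55,0.076,-0.061,-0.017,1],[0.145,-0.855,-0.49,0.076,-0.061,-0.017,1],[0.13,-0.89,-0.44,0.076,-0.061,-0.017,1],[0.12,-0.92,-0.375,0.076,-0.061,-0.017,0.6],[0.11,-0.9,-0.3,0.076,-0.061,-0.017,0.3]]]'

```text
time_s: 1.55
position: [0.3164, 0.3345, 0.1915]
tool_rot: [[0.217, -0.772, 0.597], [0.225, 0.635, 0.739], [-0.95, -0.026, 0.312]]
ft_force: [0.0, 1.1, 0.7]
grip_width: 0.059
```

```bash
python3 - <<'E'
from h import *
p,H=handle(); R=toolR(H); s=observe(); print(s["position"],s["time_s"])
plan(R,p+H[:,2]*(.08-.0187))
E
```

```text
[0.31636322 0.33453135 0.19154494] 1.55
total d_mm [ 12.5 -96.1 -24.4] rv [ 0.15  -0.117 -0.032] n 2
[0.125, -0.961, -0.244, 0.075, -0.058, -0.016]
[0.128, -0.975, -0.179, 0.075, -0.058, -0.016]
```

Request:
drive_tool --targets '[[[0.125,-0.96,-0.24,0.075,-0.058,-0.016,0.2],[0.125,-0.96,-0.18,0.075,-0.058,-0.016,0.2],[0,0,0,0,0,0,0.2]]]'

```text
time_s: 1.85
position: [0.3805, 0.2558, 0.1737]
tool_rot: [[0.314, -0.662, 0.681], [0.277, 0.75, 0.601], [-0.908, 0.0, 0.419]]
ft_force: [-0.6, 0.9, -0.2]
grip_width: 0.0515
```

```bash
python3 - <<'E'
from h import *
p,H=handle(); R=toolR(H); s=observe(); print(s["position"],s["time_s"],s["grip_width"])
plan(R,p+H[:,2]*(.08-.0187))
for n in ["wrist","scene","top"]:
    im=get_image(n); save(im,n+"1.png"); pickle.dump(im,open(n+"1.pkl","wb"))
    hs=recognise("handle_centre",im); print(n,[(px(r).round(1),r["p"]) for r in hs][:2], proj(im,p))
E
```

```text
[0.38046715 0.25578013 0.1737295 ] 1.85 0.051451971574012836
total d_mm [-0.6  3.1  0.7] rv [-0.008 -0.004  0.003] n 1
[-0.012, 0.061, 0.013, -0.008, -0.004, 0.003]
wrist [] [[277.41587679 221.33922592]]
scene [(array([344.3, 250.8]), 0.74)] [[347.54125472 248.54094936]]
top [(array([361.8, 235.2]), 0.64)] [[366.57015081 236.26991808]]
```

View pics/wrist1.png

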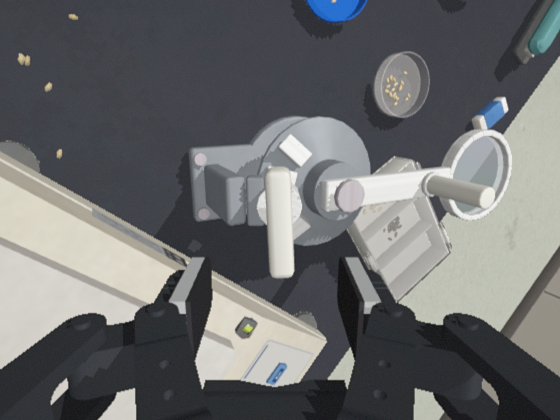

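View pics/scene1.png

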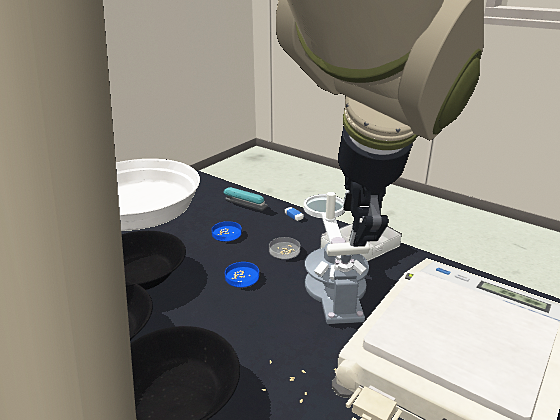

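Request:
drive_tool --targets '[[[0.1,0.06,0.03,-0.008,-0.004,0.003,0.2],[0.35,0,0,0,0,0,0.2],[0.5,0,0,0,0,0,0.2],[0.3,0,0,0,0,0,0.2],[0.28,0,0,0,0,0,0.2]]]' --force 50

```text
time_s: 2.65
position: [0.3998, 0.287, 0.1048]
tool_rot: [[0.31, -0.679, 0.666], [0.286, 0.735, 0.615], [-0.907, -0.0, 0.422]]
ft_force: [-0.0, -0.1, 0.3]
grip_width: 0.0513
```

```bash
python3 - <<'E'
from h import *
p,H=handle(); R=toolR(H); s=observe(); print(s["position"],s["time_s"],s["ft_force"])
plan(R,p+H[:,2]*(.002-.0187))
im=get_image("wrist"); save(im,"wrist2.png"); print(proj(im,p))
E
```

```text
[0.39975417 0.28696826 0.10477599] 2.65 [-0.02973152 -0.13705041  0.28120066]
total d_mm [ 0.  -7.2 -2.2] rv [ 0.013 -0.001 -0.006] n 1
[0.001, -0.145, -0.043, 0.013, -0.001, -0.006]
[[270.31196009 312.06698757]]
```

View pics/wrist2.png

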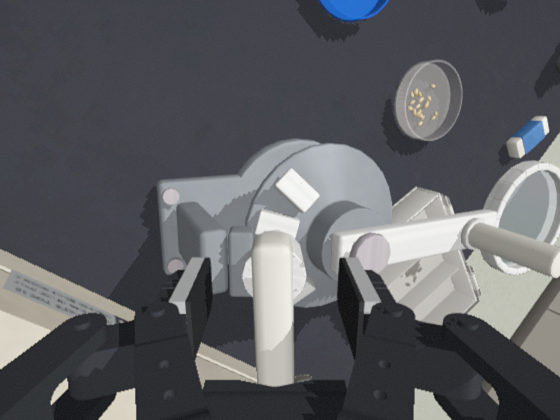

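Request:
drive_tool --targets '[[[0,-0.145,-0.03,0.013,0,-0.006,0.2],[0,0,0,0,0,0,-0.3],[0,0,0,0,0,0,-0.9],[0,0,0,0,0,0,-0.9],[0,0,0,0,0,0,-0.9]]]' --force 60

```text
time_s: 3.2
position: [0.4046, 0.2796, 0.1063]
tool_rot: [[0.317, -0.666, 0.675], [0.282, 0.746, 0.603], [-0.905, -0.001, 0.424]]
ft_force: [-1.3, 1.1, 5.6]
grip_width: 0.013
```

```bash
python3 - <<'E'
from h import *
p,H=handle(); R=toolR(H); s=observe(); print(s["position"],s["time_s"],s["ft_force"],s["grip_width"])
plan(R,p+H[:,2]*(.002-.0187))
im=get_image("wrist"); save(im,"wrist3.png"); print(proj(im,p))
E
```

```text
[0.40460674 0.27963927 0.10631513] 3.2 [-1.32694462  1.13982436  5.63386708] 0.013048336072263803
total d_mm [ 2.   1.4 -1.6] rv [-0.002  0.002  0.002] n 1
[0.04, 0.029, -0.031, -0.002, 0.002, 0.002]
[[272.07621359 288.95733963]]
```

View pics/wrist3.png

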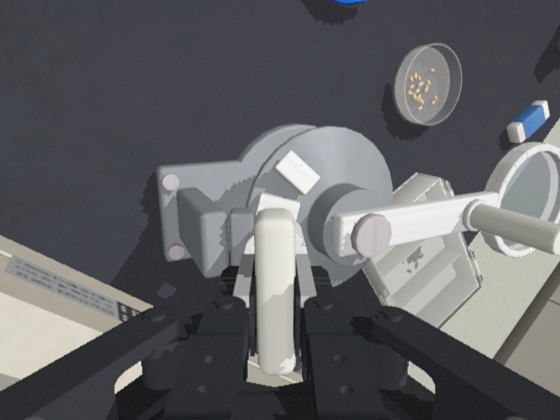

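Request:
drive_tool --targets '[[[-0.1,0,0,0,0,0,-0.9],[-0.1,0,0,0,0,0,-0.9],[-0.05,0,0,0,0,0,-0.9],[0,0,0,0,0,0,-0.9]]]' --force 90

```text
time_s: 3.65
position: [0.4007, 0.2761, 0.1173]
tool_rot: [[0.317, -0.666, 0.676], [0.281, 0.746, 0.603], [-0.906, -0.001, 0.424]]
ft_force: [4.5, 5.8, -5.0]
grip_width: 0.0124
```

```bash
python3 - <<'E'
from h import *
p,H=handle(); R=toolR(H); s=observe(); print(s["position"],s["time_s"],s["ft_force"],H[:,2]@s["ft_force"],s["grip_width"], H[:,2]@(s["position"]-[0.4046, 0.2796, 0.1063]))
T=get_image("top");save(T,"top3.png")
im=get_image("wrist"); save(im,"wrist4.png"); print(proj(im,p))
E
```

```text
[0.40069103 0.27608582 0.11733795] 3.65 [ 4.45088241  5.82561651 -5.0387344 ] -7.610911835246716 0.012376247058313961 0.012225222873816345
[[272.51742048 274.32217344]]
```

View pics/wrist4.png

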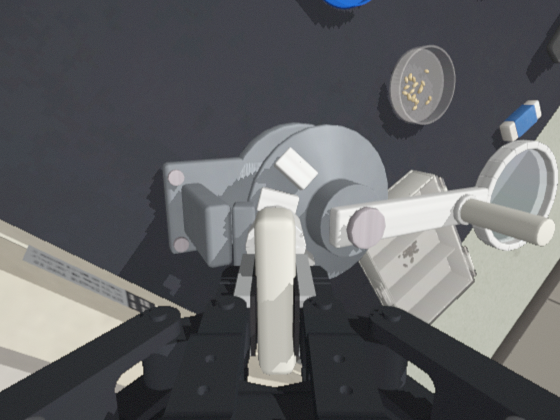

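Request:
drive_tool --targets '[[[0,0,0,-0.145,0,0,-0.9],[0,0,0,-0.145,0,0,-0.9],[0,0,0,-0.145,0,0,-0.9],[0,0,0,-0.145,0,0,-0.9],[0,0,0,0,0,0,-0.9]]]'

```text
time_s: 4.25
position: [0.4012, 0.2766, 0.1175]
tool_rot: [[0.318, -0.928, 0.196], [0.282, 0.29, 0.914], [-0.905, -0.235, 0.354]]
ft_force: [4.5, 8.3, -3.9]
grip_width: 0.0121
```

```bash
python3 - <<'E'
from h import *
p,H=handle(); R=toolR(H); s=observe(); print(s["position"],s["ft_force"],H.T@s["ft_force"],H.T@s["wrist_torque"], Ro.from_matrix(R.T@s["tool_rot"]).as_rotvec())
im=get_image("wrist"); save(im,"wrist5.png")
E
```

```text
[0.4012083  0.27660893 0.11754271] [ 4.48627278  8.30151118 -3.87304368] [ 6.41403734  3.18301848 -7.26434561] [ 0.76028991 -1.24435095  0.04490804] [-0.58176918 -0.00208262 -0.00288336]
```

View pics/wrist5.png

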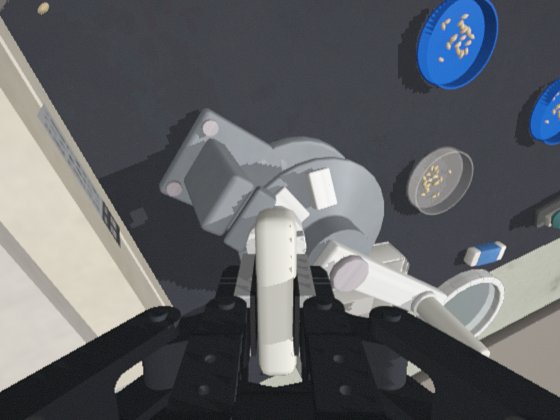

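Request:
drive_tool --targets '[[[0,0,0,-0.145,0,0,-0.9],[0,0,0,-0.145,0,0,-0.9],[0,0,0,-0.145,0,0,-0.9],[0,0,0,-0.145,0,0,-0.9],[0,0,0,0,0,0,-0.9]]]'

```text
time_s: 4.8
position: [0.4012, 0.2772, 0.1178]
tool_rot: [[0.318, -0.883, -0.344], [0.283, -0.258, 0.924], [-0.905, -0.391, 0.168]]
ft_force: [3.7, 13.6, -2.1]
grip_width: 0.0124
```

```bash
python3 - <<'E'
from h import *
p,H=handle(); R=toolR(H); s=observe(); print(s["position"],s["ft_force"],H.T@s["ft_force"],H.T@s["wrist_torque"], Ro.from_matrix(R.T@s["tool_rot"]).as_rotvec(),s["q"])
im=get_image("wrist"); save(im,"wrist6.png")
E
```

```text
[0.40119673 0.27719013 0.11784275] [ 3.71602222 13.61368439 -2.1174084 ] [ 9.8515794   7.6513913  -6.93016859] [ 1.64375046 -1.87549725  0.00669162] [-1.16141814 -0.00250357 -0.00333599] [  14.5379349    15.77167518  111.96785676   21.92136902   31.41376873
 -110.58123543]
```

View pics/wrist6.png

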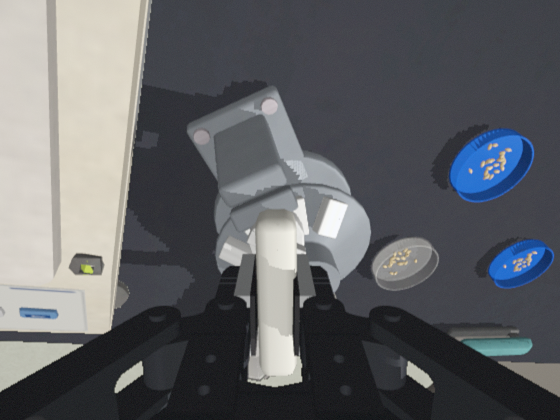

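Request:
drive_tool --targets '[[[0.06,0,0,0,0,0,-0.9],[0,0,0,0,0,0,-0.5],[0,0,0,0,0,0,-0.2],[0,0,0,0,0,0,0.1],[0,0,0,0,0,0,0.1]]]'

```text
time_s: 5.35
position: [0.4011, 0.2766, 0.1139]
tool_rot: [[0.315, -0.886, -0.341], [0.281, -0.256, 0.925], [-0.906, -0.387, 0.168]]
ft_force: [0.2, -1.0, 0.7]
grip_width: 0.047
```

```bash
python3 - <<'E'
from h import *
p,H=handle(.0085,1.16); s=observe(); print(s["position"],s["ft_force"],s["grip_width"])
im=get_image("wrist"); save(im,"wrist7.png");print(proj(im,p))
E
```

```text
[0.40108383 0.27657454 0.11394829] [ 0.217194   -1.00937066  0.74845377] 0.04704781385151428
[[278.90598677 291.37633459]]
```

View pics/wrist7.png

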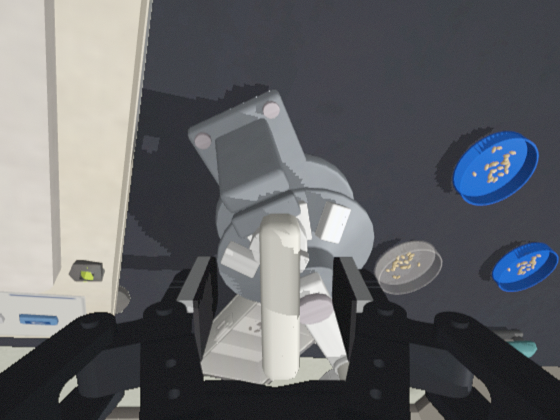

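Request:
drive_tool --targets '[[[0,0,0,0,0,0,0.1],[0,0,0,0,0,0,0.1],[-0.2,0,0,0,0,0,0.1],[-0.7,0,0,0,0,0,0.1],[-0.8,0,0,0,0,0,0.2]]]'

```text
time_s: 5.9
position: [0.3734, 0.2523, 0.1914]
tool_rot: [[0.313, -0.887, -0.34], [0.28, -0.256, 0.925], [-0.908, -0.385, 0.168]]
ft_force: [0.9, 0.3, 2.0]
grip_width: 0.0512
```

```bash
cat >> h.py <<'E'
def postpose(sw,yaw,h=0.0):
    """tool down, jaw axis yaw deg, grasp point at post_grip + h"""
    o,S,_,_=stand(); P=o+S@np.array([.08*np.cos(sw),.08*np.sin(sw),.121+h-.0187])
    z=np.array([np.cos(np.radians(yaw)),np.sin(np.radians(yaw)),0]);x=np.array([0,0,-1.])
    return np.column_stack([x,np.cross(z,x),z]),P
E
python3 - <<'E'
from h import *
s=observe(); print(s["position"],s["time_s"])
plan(*postpose(0,116,.065))
T=get_image("top");save(T,"top8.png");S=get_image("scene");save(S,"scene8.png")
import cv2
a=cv2.imread("pics/top8.png")[110:290,190:410]; cv2.imwrite("pics/top8c.png",cv2.resize(a,None,fx=3.3,fy=3.3,interpolation=cv2.INTER_CUBIC))
E
```

```text
[0.37339787 0.25227455 0.19142052] 5.9
total d_mm [  99.  -143.    63.8] rv [-0.134  0.146  0.408] n 4
[0.495, -0.715, 0.319, -0.033, 0.037, 0.102]
[0.408, -0.772, 0.311, -0.033, 0.037, 0.102]
[0.315, -0.819, 0.297, -0.033, 0.037, 0.102]
[0.219, -0.856, 0.279, -0.033, 0.037, 0.102]
```

View pics/top8c.png

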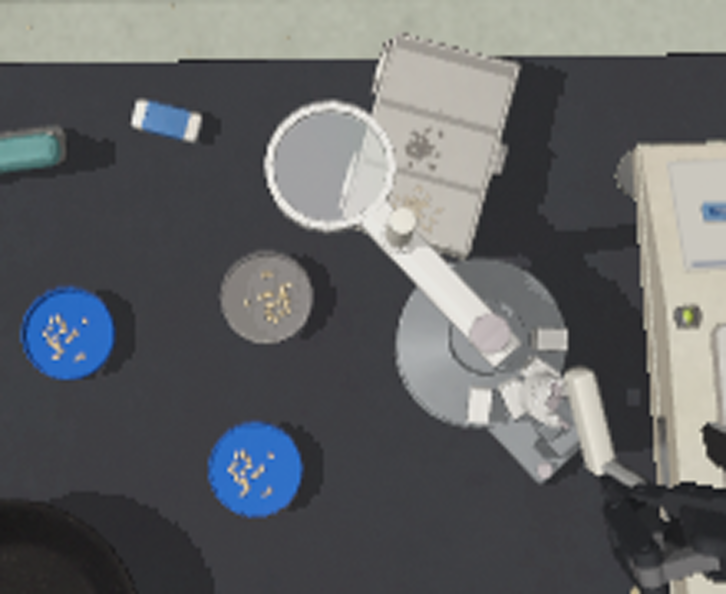

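Request:
drive_tool --targets '[[[0.4,-0.715,0.32,-0.033,0.037,0.102,0.3],[0.35,-0.77,0.31,-0.033,0.037,0.102,0.3],[0.315,-0.82,0.3,-0.033,0.037,0.102,0.3],[0.22,-0.855,0.28,-0.033,0.037,0.102,0.3],[0,0,0,0,0,0,0.3]]]'

```text
time_s: 6.5
position: [0.5133, 0.3783, 0.168]
tool_rot: [[-0.002, -0.899, -0.438], [-0.004, -0.438, 0.899], [-1.0, 0.003, -0.003]]
ft_force: [-0.9, -1.2, -0.5]
grip_width: 0.0551
```

```bash
python3 - <<'E'
from h import *
s=observe(); print(s["position"],s["time_s"],s["q"])
plan(*postpose(0,116,.004))
T=get_image("top");save(T,"top9.png");W=get_image("wrist");save(W,"wrist9.png")
R,P=postpose(0,116,0);P[2]=.138; print(proj(W,P),proj(T,P))
E
```

```text
[0.51330338 0.37834047 0.16799878] 6.5 [ 25.83433045  33.40341444  64.96927731  -0.14705008  81.82330446
 -90.14876518]
total d_mm [61.7  4.4 -0.6] rv [ 0.    -0.003 -0.003] n 2
[0.617, 0.044, -0.006, 0.0, -0.001, -0.002]
[0.617, 0.045, -0.007, 0.0, -0.001, -0.002]
[[274.9335932  245.26219102]] [[312.64051308 176.29815573]]
```

View pics/wrist9.png

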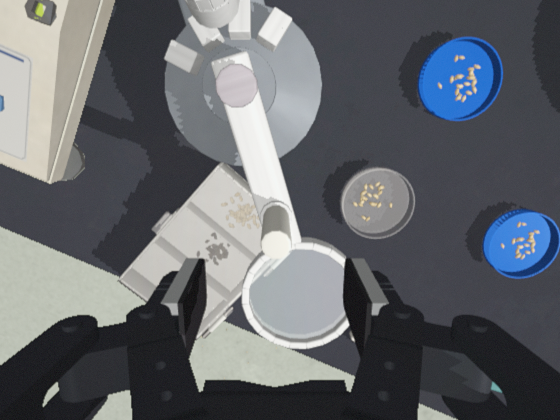

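Request:
drive_tool --targets '[[[0.4,0.06,0.01,0,0,0,0.1],[0.5,0,0,0,0,0,0.1],[0.33,0,0,0,0,0,0],[0,0,0,0,0,0,-0.4],[0,0,0,0,0,0,-0.4]]]' --force 25

```text
time_s: 7.1
position: [0.5052, 0.3729, 0.1143]
tool_rot: [[0.005, -0.9, -0.436], [0.0, -0.436, 0.9], [-1.0, -0.004, -0.002]]
ft_force: [0.3, -0.5, 0.5]
grip_width: 0.0253
```

```bash
python3 - <<'E'
from h import *
s=observe(); print(s["position"],s["time_s"],s["ft_force"],s["grip_width"])
plan(*postpose(0,116,.004))
W=get_image("wrist");save(W,"wrist10.png")
E
```

```text
[0.50515127 0.37292767 0.1143395 ] 7.1 [ 0.28427833 -0.4699938   0.45856313] 0.025263506126352683
total d_mm [ 8.1 -5.1  0.6] rv [-0.003 -0.002  0.004] n 1
[0.161, -0.102, 0.012, -0.003, -0.002, 0.004]
```

View pics/wrist10.png

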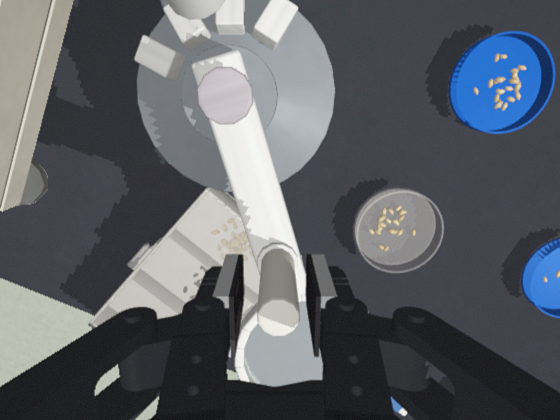

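Request:
drive_tool --targets '[[[0.14,-0.1,0.01,0,0,0,-0.4],[0,0,0,0,0,0,-0.7],[0,0,0,0,0,0,-1],[0,0,0,0,0,0,-1]]]' --force 30

```text
time_s: 7.55
position: [0.5103, 0.3762, 0.1058]
tool_rot: [[0.004, -0.9, -0.436], [0.0, -0.436, 0.9], [-1.0, -0.004, -0.002]]
ft_force: [3.7, 1.2, -1.4]
grip_width: 0.0154
```

```bash
python3 - <<'E'
from h import *
s=observe(); print(s["position"],s["time_s"],s["ft_force"],s["grip_width"])
o,S,_,_=stand(); g=s["position"]-o; print("polar",np.hypot(*g[:2]),np.degrees(np.arctan2(g[1],g[0])))
# arc increments in tool axes, 6 steps of .0917 rad
R0=s["tool_rot"]; r=.08; a0=np.arctan2(g[1],g[0]);n=6;d=.55/n
for k in range(n):
    P=lambda a:r*np.array([np.cos(a),np.sin(a),0])
    print((Ro.from_euler("z",d*k).as_matrix()@R0).T@(P(a0+d*k+d)-P(a0+d*k))/.05)
E
```

```text
[0.51029732 0.37624398 0.1057635 ] 7.55 [ 3.70000376  1.16474056 -1.38419128] 0.015382696210836435
polar 0.0809561499735014 41.82696456783315
[-0.00039345  0.04670394  0.13897712]
[-0.00039345  0.04670394  0.13897712]
[-0.00039345  0.04670394  0.13897712]
[-0.00039345  0.04670394  0.13897712]
[-0.00039345  0.04670394  0.13897712]
[-0.00039345  0.04670394  0.13897712]
```

Request:
drive_tool --targets '[[[0,0.047,0.139,-0.092,0,0,-1],[0,0.047,0.139,-0.092,0,0,-1],[0,0.047,0.139,-0.092,0,0,-1],[0,0.047,0.139,-0.092,0,0,-1],[0,0,0,0,0,0,-1]]]'

```text
time_s: 8.05
position: [0.4864, 0.3946, 0.1058]
tool_rot: [[0.004, -0.681, -0.732], [0.001, -0.732, 0.681], [-1.0, -0.003, -0.002]]
ft_force: [1.5, 3.8, -2.4]
grip_width: 0.0151
```

Request:
drive_tool --targets '[[[0,0.047,0.139,-0.092,0,0,-1],[0,0.047,0.139,-0.092,0,0,-1],[0,0,0,0,0,0,-1],[0,0,0,0,0,0,-1]]]'

```text
time_s: 8.45
position: [0.4734, 0.3998, 0.1058]
tool_rot: [[0.004, -0.541, -0.841], [0.001, -0.841, 0.541], [-1.0, -0.003, -0.003]]
ft_force: [1.8, 5.6, -1.3]
grip_width: 0.0148
```

```bash
python3 - <<'E'
from h import *
s=observe(); print(s["position"],s["time_s"],s["ft_force"],s["grip_width"])
o,S,_,_=stand(); g=s["position"]-o; print("polar",np.hypot(*g[:2]),np.degrees(np.arctan2(g[1],g[0])), np.arctan2(g[1],g[0])-np.load("stand.npy")[2])
W=get_image("wrist");save(W,"wrist11.png")
T=get_image("top");save(T,"top11.png");pickle.dump(T,open("top11.pkl","wb"))
a=cv2.imread("pics/top11.png")[110:290,190:410]; cv2.imwrite("pics/top11c.png",cv2.resize(a,None,fx=3.3,fy=3.3,interpolation=cv2.INTER_CUBIC))
E
```

```text
[0.47342144 0.39980247 0.10577321] 8.45 [ 1.77306755  5.62571966 -1.32930205] 0.014778508912471143
polar 0.08101473926848667 73.17506187548015 0.5458738397669228
```

View pics/wrist11.png

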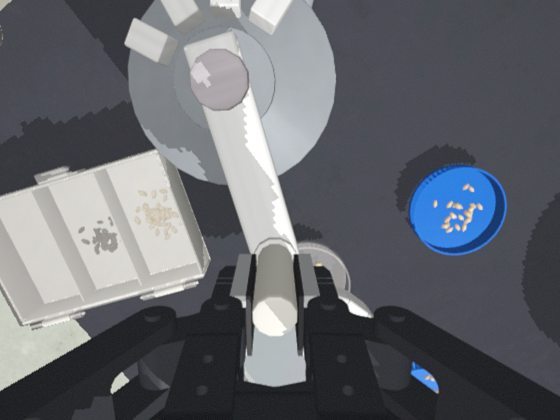

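View pics/top11c.png

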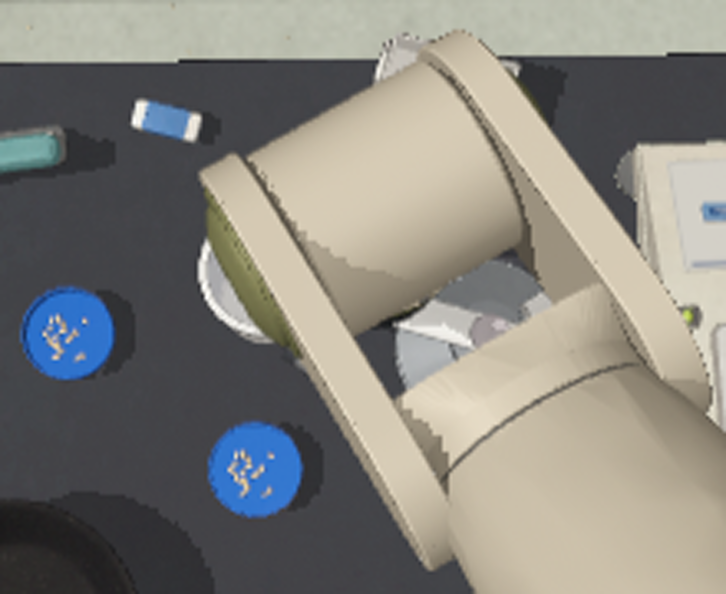

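Request:
drive_tool --targets '[[[0,0,0,0,0,0,-0.5],[0,0,0,0,0,0,0],[0,0,0,0,0,0,0.1],[-0.4,0,0,0,0,0,0.1],[-0.9,0,0,0,0,0,0.1]]]'

```text
time_s: 9.05
position: [0.4716, 0.3982, 0.1679]
tool_rot: [[-0.004, -0.538, -0.843], [-0.005, -0.843, 0.538], [-1.0, 0.006, 0.001]]
ft_force: [0.9, -0.2, 0.7]
grip_width: 0.047
```

```bash
python3 - <<'E'
from h import *
p,H=handle(.0085,1.16)
s=observe(); print(s["position"],s["time_s"],s["ft_force"],s["grip_width"])
plan(toolR(H),p+H[:,2]*(.085-.0187))
W=get_image("wrist");save(W,"wrist12.png")
E
```

```text
[0.47162854 0.39816941 0.16794875] 9.05 [ 0.88247683 -0.15441957  0.69156157] 0.04696903708532482
total d_mm [-17.8 173.5   4.6] rv [ 0.671 -0.032 -0.45 ] n 6
[-0.059, 0.578, 0.015, 0.112, -0.005, -0.075]
[-0.102, 0.57, -0.049, 0.112, -0.005, -0.075]
[-0.145, 0.552, -0.111, 0.112, -0.005, -0.075]
[-0.186, 0.524, -0.17, 0.112, -0.005, -0.075]
[-0.225, 0.486, -0.226, 0.112, -0.005, -0.075]
[-0.261, 0.44, -0.276, 0.112, -0.005, -0.075]
```

Request:
drive_tool --targets '[[[-0.4,0.58,0.015,0.112,-0.005,-0.075,0.1],[-0.2,0.57,-0.05,0.112,-0.005,-0.075,0.1],[-0.145,0.55,-0.11,0.112,-0.005,-0.075,0.1],[-0.15,0.525,-0.17,0.112,-0.005,-0.075,0.1],[-0.1,0.485,-0.225,0.112,-0.005,-0.075,0.1]]]'

```text
time_s: 9.6
position: [0.3927, 0.2798, 0.2001]
tool_rot: [[0.263, -0.861, -0.435], [0.258, -0.372, 0.892], [-0.93, -0.347, 0.124]]
ft_force: [1.0, 0.1, 0.6]
grip_width: 0.0471
```

Request:
drive_tool --targets '[[[-0.1,0.44,-0.275,0.112,-0.005,-0.075,0.2],[0,0,0,0,0,0,0.2],[0,0,0,0,0,0,0.2]]]'

```text
time_s: 9.9
position: [0.3793, 0.2587, 0.1953]
tool_rot: [[0.323, -0.882, -0.343], [0.284, -0.255, 0.924], [-0.903, -0.396, 0.168]]
ft_force: [-0.2, 0.4, 1.4]
grip_width: 0.0511
```

```bash
python3 - <<'E'
from h import *
p,H=handle(.0085,1.16)
s=observe(); print(s["position"],s["time_s"],s["grip_width"])
plan(toolR(H),p+H[:,2]*(.085-.0187))
W=get_image("wrist");save(W,"wrist13.png");print(proj(W,p),proj(W,p+H[:,1]*.031),proj(W,p-H[:,1]*.031))
T=get_image("top");save(T,"top13.png");pickle.dump(T,open("top13.pkl","wb"))
for l in ("lens_centre","dish"): print(l,[(px(r).round(1),r["p"]) for r in recognise(l,T)])
a=cv2.imread("pics/top13.png")[110:290,190:410]; cv2.imwrite("pics/top13c.png",cv2.resize(a,None,fx=3.3,fy=3.3,interpolation=cv2.INTER_CUBIC))
o,S,_,_=stand();q=np.array([.14*np.cos(.55),.14*np.sin(.55),.082]);print("lens expected top px",proj(T,o+S@q))
E
```

```text
[0.37929362 0.2586732  0.19533219] 9.9 0.05113612499151442
total d_mm [ 5.   8.7 -3.6] rv [ 0.001 -0.     0.01 ] n 1
[0.1, 0.174, -0.073, 0.001, -0.0, 0.01]
[[269.35046477 207.29559882]] [[269.1387173  154.55501902]] [[269.54606246 256.01370653]]
lens_centre [(array([318.9, 202.7]), 0.59)]
dish [(array([268. , 250.5]), 0.91)]
lens expected top px [[270.54606191 191.86742655]]
```

View pics/wrist13.png

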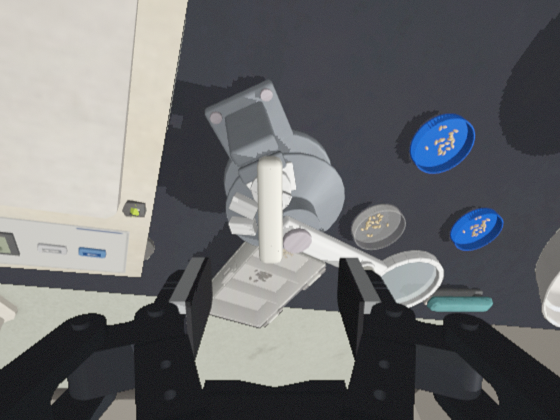

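View pics/top13c.png

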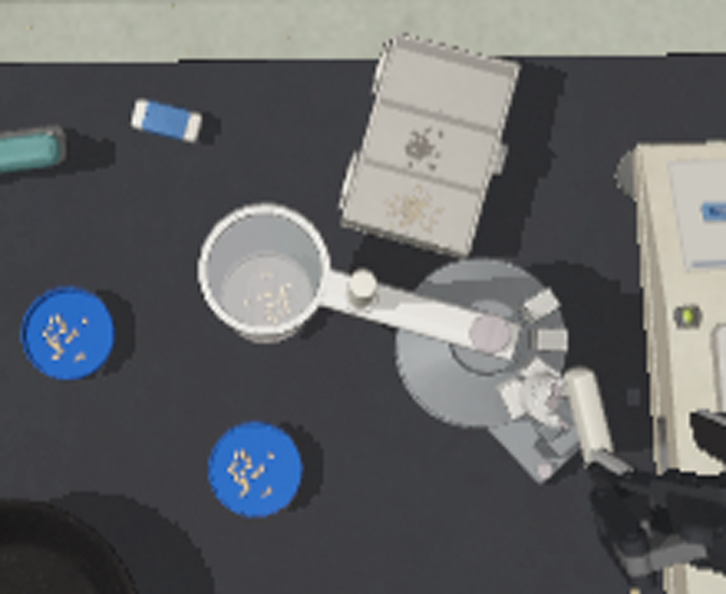

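Request:
drive_tool --targets '[[[0.2,0.15,-0.06,0,0,0.01,0.2],[0.4,0,0,0,0,0,0.2],[0.4,0,0,0,0,0,0.2],[0.3,0,0,0,0,0,0.2],[0,0,0,0,0,0,0.2]]]'

```text
time_s: 10.6
position: [0.3935, 0.2729, 0.1301]
tool_rot: [[0.309, -0.887, -0.344], [0.281, -0.26, 0.924], [-0.908, -0.382, 0.169]]
ft_force: [0.8, -0.5, 0.3]
grip_width: 0.0511
```

```bash
python3 - <<'E'
from h import *
p,H=handle(.0085,1.16)
s=observe(); print(s["position"],s["time_s"],s["ft_force"])
plan(toolR(H),p+H[:,2]*(.004-.0187))
W=get_image("wrist");save(W,"wrist14.png");print(proj(W,p))
E
```

```text
[0.39346653 0.27287947 0.13008067] 10.6 [ 0.77901029 -0.47106633  0.29019704]
total d_mm [18.5 -0.5 -0.9] rv [ 0.001  0.001 -0.006] n 1
[0.369, -0.01, -0.018, 0.001, 0.001, -0.006]
[[273.85259501 273.49297009]]
```

View pics/wrist14.png

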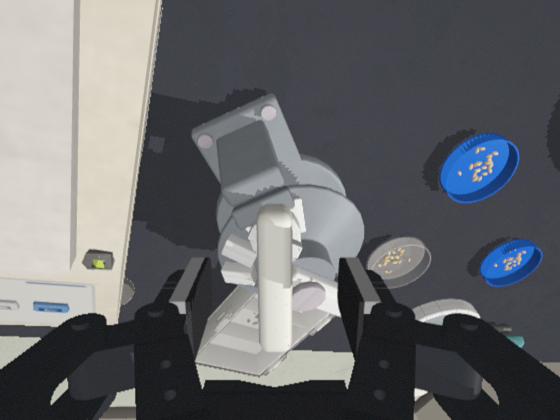

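Request:
drive_tool --targets '[[[0.2,-0.01,0,0,0,-0.006,0.2],[0.16,0,0,0,0,0,0],[0,0,0,0,0,0,-0.5],[0,0,0,0,0,0,-1],[0,0,0,0,0,0,-1]]]' --force 70

```text
time_s: 11.15
position: [0.4, 0.2779, 0.1167]
tool_rot: [[0.319, -0.883, -0.344], [0.284, -0.258, 0.924], [-0.904, -0.392, 0.168]]
ft_force: [-0.7, 0.8, 0.3]
grip_width: 0.0128
```

```bash
python3 - <<'E'
from h import *
p,H=handle(.0085,1.16)
s=observe(); print(s["position"],s["time_s"],s["ft_force"],H[:,2]@s["ft_force"],s["grip_width"])
plan(toolR(H),p+H[:,2]*(.004-.0187))
E
```

```text
[0.40003271 0.27789135 0.11668945] 11.15 [-0.7100004   0.79308685  0.29233297] 0.2644511607582756 0.012762805110272394
total d_mm [ 2.8  1.5 -1. ] rv [0.001 0.    0.005] n 1
[0.057, 0.031, -0.02, 0.001, 0.0, 0.005]
```

Request:
drive_tool --targets '[[[-0.04,0,0,0,0,0,-1],[0,0,0,0.145,0,0,-1],[0,0,0,0.145,0,0,-1],[0,0,0,0.145,0,0,-1],[0,0,0,0.145,0,0,-1]]]'

```text
time_s: 11.65
position: [0.3994, 0.2774, 0.1181]
tool_rot: [[0.319, -0.926, 0.202], [0.284, 0.296, 0.912], [-0.904, -0.233, 0.357]]
ft_force: [2.5, 3.0, -6.4]
grip_width: 0.0127
```

Request:
drive_tool --targets '[[[0,0,0,0.145,0,0,-1],[0,0,0,0.145,0,0,-1],[0,0,0,0.145,0,0,-1],[0,0,0,0.145,0,0,-1],[0,0,0,0.01,0,0,-1]]]'

```text
time_s: 12.15
position: [0.3995, 0.2774, 0.1181]
tool_rot: [[0.319, -0.661, 0.68], [0.284, 0.751, 0.597], [-0.904, 0.003, 0.427]]
ft_force: [3.6, 2.5, -7.1]
grip_width: 0.0129
```

```bash
python3 - <<'E'
from h import *
p,H=handle(.0085,0)
s=observe(); print(s["position"],s["time_s"],s["ft_force"],H.T@s["ft_force"],s["grip_width"])
plan(toolR(H),p+H[:,2]*(.004-.0187))
W=get_image("wrist");save(W,"wrist15.png");print(proj(W,p))
E
```

```text
[0.39946256 0.27737155 0.11809629] 12.15 [ 3.60036864  2.46054591 -7.13900561] [ 0.90093128 -0.57293972 -8.29713231] 0.012869146664546765
total d_mm [ 4.4 -0.3 -1.7] rv [-0.01   0.004  0.002] n 1
[0.089, -0.007, -0.034, -0.01, 0.004, 0.002]
[[271.89140028 287.45607505]]
```

View pics/wrist15.png

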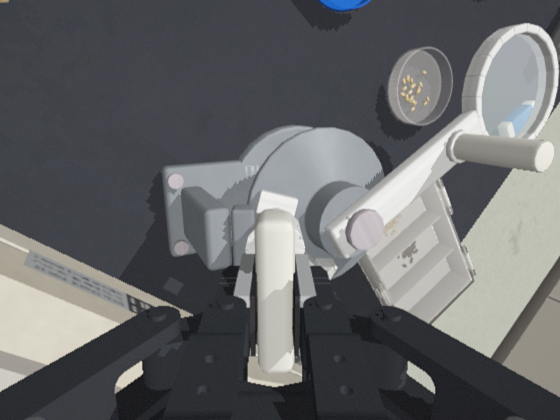

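Request:
drive_tool --targets '[[[0.06,0,0,0,0,0,-1],[0.06,0,0,0,0,0,-1],[0.06,0,0,0,0,0,-1],[0.02,0,0,0,0,0,-1],[0,0,0,0,0,0,-1]]]'

```text
time_s: 12.7
position: [0.4026, 0.2802, 0.109]
tool_rot: [[0.319, -0.662, 0.679], [0.284, 0.75, 0.598], [-0.904, 0.002, 0.427]]
ft_force: [2.0, 2.0, -4.0]
grip_width: 0.0127
```

```bash
python3 - <<'E'
from h import *
p,H=handle(0,0)
s=observe(); print(s["position"],s["time_s"],s["ft_force"],H.T@s["ft_force"],s["grip_width"])
plan(toolR(H),p+H[:,2]*(.004-.0187))
E
```

```text
[0.40261579 0.28022812 0.10904767] 12.7 [ 1.96747659  2.01503806 -4.0078064 ] [ 0.85306115  0.18593029 -4.81991403] 0.012655289822357073
total d_mm [ 2.9 -0.4 -1.7] rv [-0.008  0.004  0.002] n 1
[0.059, -0.007, -0.035, -0.008, 0.004, 0.002]
```

Request:
drive_tool --targets '[[[0.03,0,0,0,0,0,-1],[0,0,0,0,0,0,-1],[0,0,0,0,0,0,-0.4],[0,0,0,0,0,0,0.1],[0,0,0,0,0,0,0.2]]]'

```text
time_s: 13.2
position: [0.4032, 0.2807, 0.1078]
tool_rot: [[0.319, -0.661, 0.679], [0.284, 0.75, 0.597], [-0.904, 0.002, 0.427]]
ft_force: [0.0, -0.0, -0.3]
grip_width: 0.0513
```

```bash
python3 - <<'E'
from h import *
p,H=handle(0,0)
s=observe(); print(s["position"],s["time_s"],s["ft_force"],H.T@s["ft_force"],s["grip_width"])
plan(toolR(H),p+H[:,2]*(.08-.0187))
W=get_image("wrist");save(W,"wrist16.png");print(proj(W,p))
E
```

```text
[0.40323591 0.28068233 0.10777888] 13.2 [ 0.01357832 -0.01532628 -0.32908769] [-0.13919489 -0.02047558 -0.29820045] 0.05134315338198911
total d_mm [-74.5  -0.4  -1.5] rv [-0.009  0.005  0.002] n 2
[-0.745, -0.004, -0.015, -0.004, 0.002, 0.001]
[-0.745, -0.003, -0.017, -0.004, 0.002, 0.001]
[[271.34866896 291.08150841]]
```

View pics/wrist16.png

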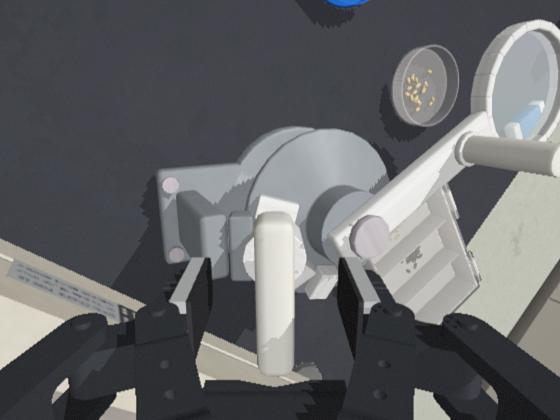

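Now retract straight out to match the pose of the first wrist picture (home pin) and compare bar size and position.

Request:
drive_tool --targets '[[[-0.3,0,0,0,0,0,0.2],[-0.6,0,0,0,0,0,0.2],[-0.6,0,0,0,0,0,0.2],[0,0,0,0,0,0,0.2],[0,0,0,0,0,0,0.2]]]'

```text
time_s: 13.75
position: [0.3793, 0.2594, 0.1757]
tool_rot: [[0.32, -0.661, 0.679], [0.284, 0.75, 0.597], [-0.904, 0.002, 0.428]]
ft_force: [-0.1, -0.3, -0.7]
grip_width: 0.0515
```

```bash
python3 - <<'E'
from h import *
s=observe(); print(s["position"],s["time_s"])
W=get_image("wrist");save(W,"wrist17.png")
S=get_image("scene");save(S,"scene17.png");T=get_image("top");save(T,"top17.png")
W1=pickle.load(open("wrist1.pkl","rb"))
for pin in (0,.002,.007,.0085):
    p,H=handle(pin,0); e=lambda X:np.r_[[proj(X,p+H[:,2]*.009+k*H[:,1]*.031)[0] for k in(1,-1)]].round(1).tolist()
    print(pin,"now",e(W),"wrist1",e(W1), "scene",proj(S,p).round(1),"top",proj(T,p).round(1))
a=cv2.imread("pics/top17.png")[110:290,190:410]; cv2.imwrite("pics/top17c.png",cv2.resize(a,None,fx=3.3,fy=3.3,interpolation=cv2.INTER_CUBIC))
A=[cv2.resize(cv2.imread("pics/scene%s.png"%n)[180:310,280:390],None,fx=3.6,fy=3.6,interpolation=cv2.INTER_CUBIC) for n in ("0","17")]
cv2.imwrite("pics/cmp.png",np.hstack(A))
A=[cv2.imread("pics/wrist%s.png"%n)[100:320,180:480] for n in ("1","17")]
cv2.imwrite("pics/cmpw.png",np.hstack(A))
E
```

```text
[0.37933714 0.25937347 0.17568531] 13.75
0 now [[271.8, 176.1], [273.0, 283.3]] wrist1 [[277.1, 169.9], [277.8, 278.6]] scene [[347.5 248.5]] top [[366.6 236.3]]
0.002 now [[271.8, 176.9], [273.0, 284.9]] wrist1 [[277.1, 170.7], [277.8, 280.2]] scene [[347.7 247.8]] top [[367.1 236.5]]
0.007 now [[271.7, 178.8], [273.0, 289.2]] wrist1 [[277.1, 172.5], [277.8, 284.5]] scene [[348.2 246. ]] top [[368.3 237.3]]
0.0085 now [[271.7, 179.4], [273.0, 290.6]] wrist1 [[277.1, 173.1], [277.8, 285.8]] scene [[348.4 245.4]] top [[368.7 237.5]]
```

View pics/cmp.png

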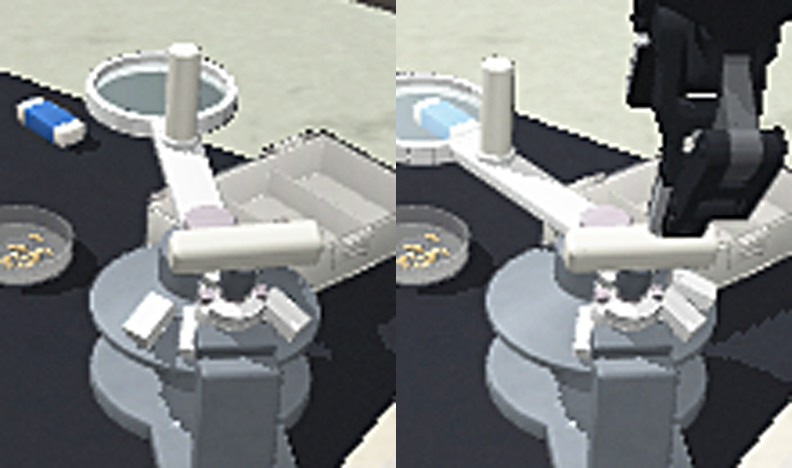

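View pics/cmpw.png

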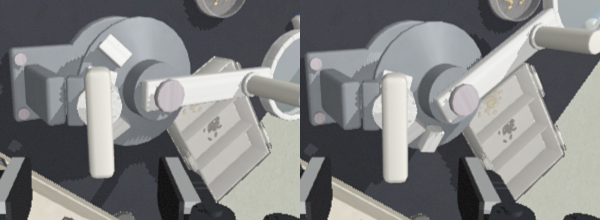

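View pics/top17c.png

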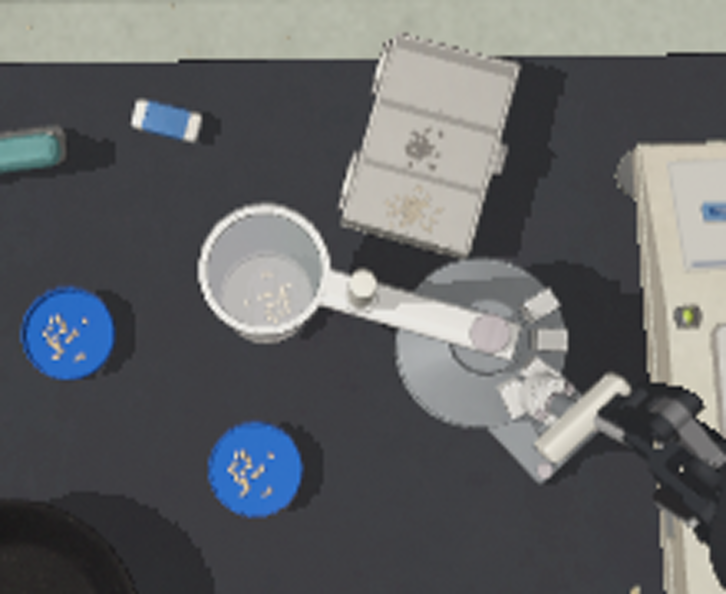

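```bash
python3 - <<'E'
import cv2,numpy as np
up=lambda n:cv2.resize(cv2.imread(n,0),None,fx=8,fy=8,interpolation=cv2.INTER_CUBIC)
for n,(x0,x1,y0,y1) in {"scene":(326,350,240,257),"top":(352,372,228,250)}.items():
    a,b=up(f"pics/{n}0.png"),up(f"pics/{n}17.png")
    t=a[y0*8:y1*8,x0*8:x1*8]; m=cv2.matchTemplate(b[(y0-6)*8:(y1+6)*8,(x0-6)*8:(x1+6)*8],t,cv2.TM_CCOEFF_NORMED)
    _,v,_,l=cv2.minMaxLoc(m); print(n,v,np.array(l)/8-6)
E
```

```text
scene 0.9595335721969604 [-0.125 -0.125]
top 0.9798271656036377 [-0.25  0.  ]
```

```bash
python3 -c "
from rig import *
print(observe()['ft_force'],observe()['time_s']); print(close_job())"
```

```text
[-0.73309368  0.36381496  0.78756415] 13.9
the job is handed in; nothing more can be done
None
```

The magnifier lens is over the clear seed dish, and the pin appears to be fully home in the left notch (swivel +0.55). I handed the job in at about 14 s; handing in returned no verdict.

**What I did:**
1. I pulled the plunger out about 12 mm and turned it about 1.16 rad. I then let go, and it stayed out by itself with the arm still parked.
2. I gripped the post and swung the arm to about +0.55.
3. I turned the handle back and lowered it until the pin went home, then let go and backed off.

**Last checks:**
- **Lens:** its centre is within about half a pixel of where the +0.55 station should put it in the top picture, with the dish under it.
- **Pin:** the T-bar is within 0.25 pixel of its starting (home) position in the scene and top pictures. A pin held out 8.5 mm would have moved it about 3 pixels.
- **Handle:** the bar is back at its starting direction.
- **Dish and box:** neither shows any visible shift in the pictures.
- **Robot:** the open fingers are about 80 mm clear of the handle, and the wrist force is only sensor noise (about 1 N).

**What disagreed:** late in the job the recognition network misplaced the lens in the top picture and reported only a blue look-alike dish. For that check I relied on the picture itself and the fitted geometry.

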